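# Close up the tea chest

### The arm

A 6-joint arm with a two-finger parallel gripper is mounted at the origin on the work surface. World frame = base frame: x ahead of the robot, y to its left, z up, the work surface at z = 0. Lengths are in mm, angles in degrees, forces in N, time in s.
With the tool pointing down it reaches from about 300 to 850 mm from the base axis. Payload 4.2 kg.
Tool frame: the origin (TCP) lies on the centre line of the jaws, within the pads' length; the fingertips stand 14 mm ahead of it and the grasp point (between the pads) lies 5 mm behind it; z points along the fingers, y is the line along which they close (so a half turn about z gives the same grasp; the last joint's range is limited). The gripper opens to 91 mm and grips with 3 to 60 N. Pads are 32 mm wide; open, the fingers measure 118 mm over their backs; the gripper's body (76 mm by 178 mm) begins 60 mm behind the grasp point.
Start: joints at [-64.916, 18.312, 89.639, -0, 72.044, -1.146], TCP at [254.141, -515.804, 227.976] pointing down, gripper open.
Joint ranges: [-177.97, 177.97], [-48.28, 115.42], [12.27, 149.76], [-77.06, 257.06], [2.81, 150.46], [-146.56, 146.56]. Speed limits (degrees/s): [147.25, 147.25, 180, 180, 180, 180].

### API

Orientations are given as [roll, pitch, yaw] about the fixed x, y, z axes, in that order (R = Rz(yaw) Ry(pitch) Rx(roll)).
In Python, from workcell import * gives the robot as it stands. The module is installed in compiled form; this text tells all that it offers.
- The arm moves only by the shell command python3 -m crank 'ROWS' [FORCE]. ROWS is JSON, a list of rows, each an object of numbers: "grip": the finger opening in m, from 0 to 0.0912; "x", "y", "z": the shift along the tool's x, y, z in m; "yaw": the turn about the tool's z in rad. In form: [{"grip": .., "x": .., "y": .., "z": .., "yaw": ..}, ...]. A call has exactly 5 rows; each row is the pose to reach, as a shift and turn from the pose commanded when the call began, along the tool's axes at that moment; what a row does not reach only later rows make up. A row lasts 1/12 s, in which the tool goes at most 41.7 mm and 7.16 degrees, less where a joint would pass 70% of its speed; a pose out of reach is approached as far as the arm can. A call with a gripper value outside its range is refused whole. The fingers move at their own pace and stop on an object; FORCE is the grip in N (left out, the last holds). Time passes only in rows, so rows that repeat a pose let the fingers close, or fill a call up. It gives the time, the measured TCP pose, the force, the opening and the grip force at its end, in the units of the state.
- state(): the state, without advancing time (a new reading comes with each control period).
- grab_frame(name): name is "side" or "top" or "wrist"; returns the picture (480x640x3 uint8, red, green, blue); there is no depth.
- camera_model(name): a dict with "intrinsics" (3x3 intrinsics, pixels), "R" (3x3) and "t" (3): a world point X has camera coordinates R X + t. Camera axes: x right, y down, z forward; pixel columns grow to the right and rows downward; lengths in mm; the calibration is good to about 2 mm. The wrist camera is an equidistant fisheye: a pixel r from the principal point sees the ray r / f radians off the axis. A picture is of the moment at which its call begins: read the wrist's pose just before it. camera_model takes no time and is no camera call; for the wrist camera it gives the pose at the moment of the call.
- job_done(): hands the job in; it is judged then, once.
The state is a dict: "time_s": time; "qpos": joint angles; "qvel": joint speeds; "effort": joint torques, N m; "ee_pos": TCP position; "ee_rot": TCP orientation; "force": force on the tool from outside, world axes, zero at the start; "torque": the same for the moment, N m; "gripper_width": finger opening in mm; "gripper_force": force on a finger pad.
Only numpy, scipy, OpenCV 4.12 (cv2) and the standard library are available. Lean on these libraries where they do the work, as an engineer would, in place of code of your own. Each camera call takes 0.05 s, during which the arm holds its last target. There are 200 camera calls.

### The job

The wooden tea chest on the kitchen counter has been left open: with the fingertips, push both of its drawers fully home and push its lid down shut, in any order. Do it gently, without slamming, so that the tin and the jar in the drawers stay standing; grasp and lift nothing, leave everything else on the counter where it is, and finish with the hand clear.

Things in the scene. Friction and masses are not known exactly. Their poses are not given: they have to be found in the camera images.
- chest: Wooden tea chest, fixed to the counter, 180 mm deep (its x), 300 mm wide (its y), 95 mm high without its lid, 105 mm with the lid shut. Origin: centre of its underside, on the counter. Its -x side is the front and faces roughly towards the robot; it may be turned up to about 0.25 rad. Two drawers side by side in the front, an open tray of sachets on top under the lid.
- left_drawer (a joint): How far the drawer on the chest's +y side is pulled out, in m: 0 fully home (front flush with the chest), at most 0.10. It slides along the chest's x (out is -x) with about 2 N of friction and stays where it is left; a hard stop at 0.
- right_drawer (a joint): The same for the drawer on the chest's -y side.
- left_drawer_front (a point): Centre of the outer face of the left drawer's pale front panel; moves with the drawer, its axes are those of the chest. The panel is flat, without a handle, 130 mm wide (y), 54 mm high (9.5 to 63.5 mm above the counter) and 12 mm thick; this point is 36.5 mm above the counter. Behind it is an open tray whose floor is 15.5 mm and whose 38 mm walls' top is 53.5 mm above the counter.
- right_drawer_front (a point): The same for the right drawer.
- lid (a joint): Opening angle of the lid in rad: 0 shut (flat on the chest), growing as it rises; pi/2 upright; 0.3 kg. It turns about a line along the chest's y through point lid_hinge; a stiff friction hinge (about 0.5 N m) keeps it where it is left, so it must be pushed all the way down (about 1 to 4 N near its free edge); a hard stop at 0.
- lid_hinge (a point): Middle of the lid's hinge line, at the rear top edge of the chest (chest frame +90 mm x, 95 mm above the counter), on the lid's underside plane; does not move with the lid.
- lid_edge (a point): Middle of the lid's free edge, on its upper (outer) face; moves with the lid. The lid is a flat wooden board 180 mm from hinge to free edge, 300 mm wide, 10 mm thick, with a white fruit tile on its outer face and no handle; when open it stands leaning over the chest, the free edge towards the robot and up, its outer face turned up and away from the robot.
- tea_tin: Small green tin with a brass lid, 46 mm across, 38 mm high, standing loose in the left drawer 40 to 80 mm behind its front face; origin: centre of its underside. Not to be touched.
- honey_jar: Small amber jar with a white lid, 44 mm across, 38 mm high, standing loose in the right drawer 40 to 80 mm behind its front face; origin: centre of its underside. Not to be touched.
- mug: Blue mug, 80 mm across with a handle to its +y, 95 mm high, loose on the counter beside the chest; origin: centre of its underside. Leave alone.
- sugar_bowl: White lidded sugar bowl, 90 mm across, 77 mm high, loose on the counter beside the chest; origin: centre of its underside. Leave alone.
- teapot: White teapot, body 140 mm across, 132 mm high, spout to its +y, on a white tray at the left; origin: centre of its underside. Leave alone.
- coffee_press: Steel coffee press, 82 mm across, 180 mm high, on the right of the counter; origin: centre of its underside. Leave alone.
- spoon: Spoon 150 mm long lying on the right of the counter. Leave alone.

How it is judged (in metres and radians):
At the end, for the whole second after the job is handed in: Both drawers within 4 mm of fully home, the lid within 0.04 rad (7 mm at its free edge) of shut, the tin and the jar upright (within 0.2 rad) and at rest in their drawers (value of joint each of left_drawer, right_drawer below 0.004 m and value of joint lid below 0.04 rad and angle between each of tea_tin, honey_jar's own z axis and vertical below 0.2 rad and height (world z) of each of tea_tin, honey_jar below 0.025 m and x of tea_tin in the frame of left_drawer_front above 0.012 m and x of honey_jar in the frame of right_drawer_front above 0.012 m and linear speed of each of tea_tin, honey_jar below 0.02 m/s); the robot touches nothing.
It fails at once if the lid is slammed (closing faster than 3 rad/s) (velocity of joint lid below -3 rad/s).
It fails at once if a drawer is slammed (closing faster than 0.5 m/s) (velocity of joint any of left_drawer, right_drawer below -0.5 m/s).
It fails at once if the tin or the jar is lifted (15 mm) or tipped over (0.5 rad) (height (world z) of any of tea_tin, honey_jar above 0.031 m or angle between any of tea_tin, honey_jar's own z axis and vertical above 0.5 rad).
It fails at once if the mug, sugar bowl, teapot, coffee press or spoon is moved by more than 20 mm (distance of any of mug, sugar_bowl, teapot, coffee_press, spoon from where it was at the start of the episode above 0.02 m).
It also fails if it takes over 64 s, if anything falls off the work surface, if the arm or the gripper's body presses on something with over 40 N, if the wrist force passes 120 N, or if a joint passes its speed limit or range.

## Working session

There is one attempt and no reset: what is moved stays moved. The work goes in short steps, Python scripts to look and compute and a shell command to move; the robot and the scene stay as the last step left them, time stands still between calls to the robot, and variables do not carry over. Pictures are saved under pics/ and viewed, at most 10 in all, crops included, and the job is handed in when it is done.

```bash
mkdir -p pics
python3 - <<'E'
from workcell import *
import cv2,numpy as np
s=state();print(s)
for n in("side","top"):
    cv2.imwrite(f"pics/{n}0.png",grab_frame(n)[:,:,::-1])
    c=camera_model(n);print(n,np.round(c["intrinsics"],1).tolist(),np.round(-c["R"].T@c["t"]),np.round(c["R"],3).tolist())
E
```

```text
{'time_s': 0.0, 'qpos': array([-6.49140880e+01,  1.83505574e+01,  8.97082811e+01, -1.97126569e-03,
        7.20430038e+01, -1.14722367e+00]), 'qvel': array([ 0.09136202,  0.0446478 ,  0.06191267, -0.00303804, -0.13660104,
       -0.01217671]), 'effort': array([ 1.63307905e-03, -4.12451684e+01, -2.31975281e+01,  7.27242208e-02,
        4.55977803e-02, -1.52773623e-04]), 'ee_pos': array([ 253.93408977, -515.33910065,  227.11841833]), 'ee_rot': array([-1.79898141e+02, -1.65250046e-04,  2.62337449e+01]), 'force': array([-0.39748061,  0.80666026, -0.11580971]), 'torque': array([-0.00794592,  0.02316361,  0.00453434]), 'gripper_force': 0.0, 'gripper_width': 90.99092923326529}
side [[542.8, 0.0, 319.4], [0.0, 542.8, 244.2], [0.0, 0.0, 1.0]] [  294. -1078.   991.] [[0.975, -0.222, -0.017], [-0.152, -0.609, -0.779], [0.163, 0.761, -0.627]]
top [[439.9, 0.0, 322.8], [0.0, 439.9, 239.2], [0.0, 0.0, 1.0]] [ 403.   10. 1473.] [[0.008, -1.0, 0.011], [-0.995, -0.009, -0.098], [0.098, -0.011, -0.995]]
```

View pics/side0.png

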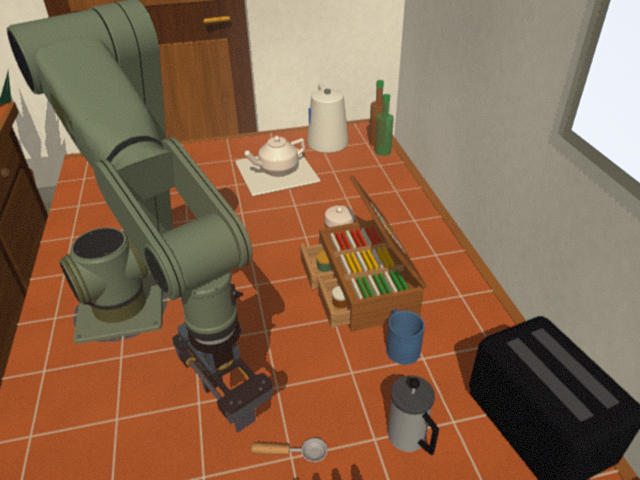

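View pics/top0.png

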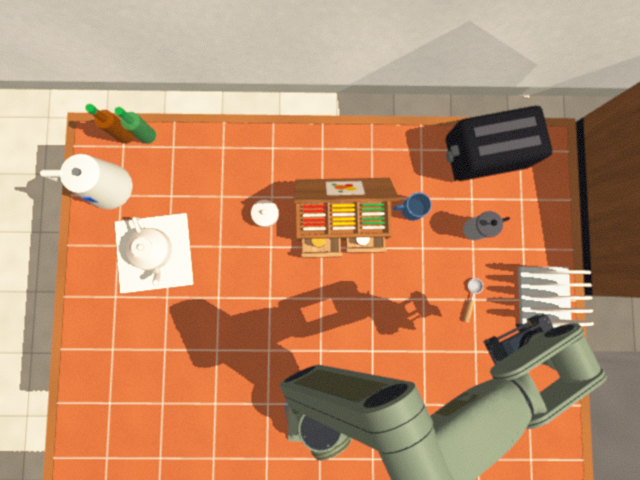

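The side view shows the chest around (370,270) with both drawers out and the lid up. The top view shows the chest at (345,210), the mug at (418,206), the sugar bowl at (265,213) and the lid at rows 180-200. I'll enlarge both.

Run:
```python
import cv2,numpy as np
a=cv2.imread("pics/side0.png")[170:340,290:440];b=cv2.imread("pics/top0.png")[165:265,245:435]
cv2.imwrite("pics/side_c.png",cv2.resize(a,None,fx=3.5,fy=3.5,interpolation=cv2.INTER_CUBIC))
cv2.imwrite("pics/top_c.png",cv2.resize(b,None,fx=4,fy=4,interpolation=cv2.INTER_CUBIC))
```

```text
(no output)
```

View pics/side_c.png

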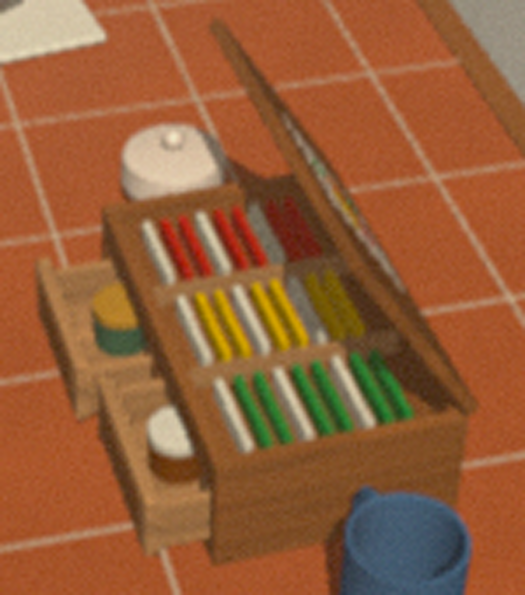

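View pics/top_c.png

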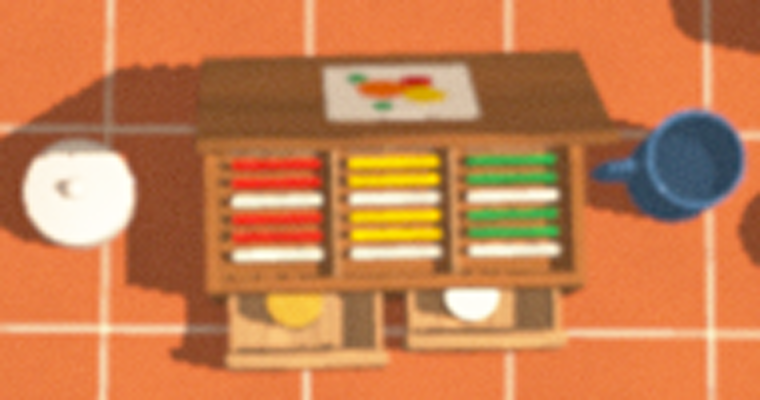

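```bash
cat > h.py <<'E'
import numpy as np
from workcell import *
from scipy.optimize import least_squares
C={n:camera_model(n) for n in("side","top")}
def proj(n,X):
    c=C[n];p=c["intrinsics"]@(c["R"]@np.asarray(X,float)+c["t"]);return p[:2]/p[2]
def tri(a,b): # side px, top px
    f=lambda X:np.r_[proj("side",X)-a,proj("top",X)-b]
    r=least_squares(f,[550,0,80.]);return r.x,r.fun
S=lambda u,v:np.array([290+u/3.5,170+v/3.5])
T=lambda u,v:np.array([245+u/4,165+v/4])
def world(p,X): # chest pose
    c,s=np.cos(p[2]),np.sin(p[2]);return np.array([p[0]+c*X[0]-s*X[1],p[1]+s*X[0]+c*X[1],X[2]])
def lidpt(p,a,r,y,up=10): # r from hinge, up = outer normal
    return world(p,[90-r*np.cos(a)+up*np.sin(a),y,95+r*np.sin(a)+up*np.cos(a)])
E
python3 - <<'E'
from h import *
for n,a,b in [("chestFL",(104,207),(208,292)),("chestFR",(213,465),(581,287)),("drLtopL",(38,262),(228,358)),("lidFreeL",(215,22),(197,143))]:
    X,f=tri(S(*a),T(*b));print(n,X.round(),f.round(1))
obs=[("top",T(208,292),lambda p:world(p,[-90,150,95])),("top",T(581,287),lambda p:world(p,[-90,-150,95])),
("side",S(104,207),lambda p:world(p,[-90,150,95])),("side",S(213,465),lambda p:world(p,[-90,-150,95])),
("top",T(205,60),lambda p:lidpt(p,p[3],0,150)),("top",T(580,52),lambda p:lidpt(p,p[3],0,-150)),
("top",T(197,143),lambda p:lidpt(p,p[3],180,150,5)),("top",T(620,135),lambda p:lidpt(p,p[3],180,-150,5)),
("side",S(215,22),lambda p:lidpt(p,p[3],180,150,5))]
r=least_squares(lambda p:np.concatenate([proj(n,g(p))-q for n,q,g in obs]),[600,-30,0,1.2])
p=r.x;print(p,r.fun.reshape(-1,2).round(1).tolist())
for r_,y,u in[(0,-150,0),(180,-150,0),(180,-150,10),(180,150,0)]:print((proj("side",lidpt(p,p[3],r_,y,u))-[290,170])*3.5)
for z in (63.5,9.5):
  for y in(140,10,-10,-140):
    q=world(p,[-150,y,z]);print(y,z,((proj("top",q)-[245,165])*4).round(),((proj("top",world(p,[-130,y,z]))-[245,165])*4).round())
print(lidpt(p,p[3],180,0),world(p,[-90,0,0]))
E
```

```text
chestFL [542.  76.  93.] [-0.  0.  0. -0.]
chestFR [ 549. -218.   94.] [-0.1  0.   0.  -0.1]
drLtopL [488.  62.  60.] [ 1.  -0.1 -0.2  1.2]
lidFreeL [630.  78. 247.] [ 0.5 -0.1 -0.1  0.5]
[ 6.34672972e+02 -7.03458295e+01  2.46407921e-02  1.01422201e+00] [[-0.3, 0.2], [1.5, -0.0], [-0.5, -0.8], [0.3, 1.1], [-0.3, -1.0], [0.2, -0.3], [-0.6, 0.4], [-0.0, 0.9], [0.3, -1.5]]
[468.53068808 419.14902531]
[350.54646341 267.80875644]
[364.101868   258.85884713]
[210.30141328  20.60859292]
140 63.5 [222. 371.] [221. 346.]
10 63.5 [384. 368.] [383. 344.]
-10 63.5 [409. 368.] [408. 343.]
-140 63.5 [571. 365.] [570. 341.]
140 9.5 [224. 375.] [224. 351.]
10 9.5 [381. 372.] [380. 348.]
-10 9.5 [405. 372.] [404. 348.]
-140 9.5 [560. 369.] [560. 345.]
[638.07211997 -70.26205487 253.11537286] [544.70029361 -72.56327639   0.        ]
```

The fit gives the chest at (635,-70) with yaw 0.025 rad and the lid at about 1.01 rad. The left drawer is about 52 mm out and the right about 36 mm. The triangulated heights (93-94 mm at the chest's top, 60 mm at the drawer top) match the text. I'll close the fingers, turn square to the chest, rise and go over the lid.

```bash
python3 -m crank '[{"grip":0,"z":-0.03,"yaw":0.11},{"grip":0,"z":-0.06,"yaw":0.22},{"grip":0,"z":-0.09,"yaw":0.33},{"grip":0,"z":-0.09,"yaw":0.433},{"grip":0,"z":-0.09,"yaw":0.433}]' 10
python3 -m crank '[{"grip":0,"x":0.028,"y":-0.029},{"grip":0,"x":0.056,"y":-0.058},{"grip":0,"x":0.084,"y":-0.087},{"grip":0,"x":0.112,"y":-0.116},{"grip":0,"x":0.140,"y":-0.145}]'
python3 -m crank '[{"grip":0,"x":0.028,"y":-0.029},{"grip":0,"x":0.056,"y":-0.058},{"grip":0,"x":0.084,"y":-0.087},{"grip":0,"x":0.112,"y":-0.116},{"grip":0,"x":0.140,"y":-0.145}]'
```

```text
validation failed for argument at $[0]...
validation failed for argument at $[0]...
validation failed for argument at $[0]...
```

```bash
python3 -m crank '[{"grip":0,"x":0,"y":0,"z":-0.03,"yaw":0.11},{"grip":0,"x":0,"y":0,"z":-0.06,"yaw":0.22},{"grip":0,"x":0,"y":0,"z":-0.09,"yaw":0.33},{"grip":0,"x":0,"y":0,"z":-0.09,"yaw":0.433},{"grip":0,"x":0,"y":0,"z":-0.09,"yaw":0.433}]' 10; python3 -m crank --help | head -20
```

```text
time_s: 0.52
ee_pos: [254.4, -516.4, 319.7]
ee_rot: [179.8, -0.1, 1.3]
force: [1.0, 0.1, -0.7]
gripper_width: 60.8
gripper_force: 0.0invalid input: not JSON, or not a number
```

All five keys are needed. Continuing.

```bash
python3 -m crank '[{"grip":0,"x":0.028,"y":-0.029,"z":0,"yaw":0},{"grip":0,"x":0.056,"y":-0.058,"z":0,"yaw":0},{"grip":0,"x":0.084,"y":-0.087,"z":0,"yaw":0},{"grip":0,"x":0.112,"y":-0.116,"z":0,"yaw":0},{"grip":0,"x":0.140,"y":-0.145,"z":0,"yaw":0}]'
python3 -m crank '[{"grip":0,"x":0.028,"y":-0.029,"z":0,"yaw":0},{"grip":0,"x":0.056,"y":-0.058,"z":0,"yaw":0},{"grip":0,"x":0.084,"y":-0.087,"z":0,"yaw":0},{"grip":0,"x":0.112,"y":-0.116,"z":0,"yaw":0},{"grip":0,"x":0.140,"y":-0.145,"z":0,"yaw":0}]'
```

```text
time_s: 0.93
ee_pos: [390.8, -365.4, 316.3]
ee_rot: [-179.9, 0.1, 1.6]
force: [0.5, -0.4, 0.7]
gripper_width: 27.5
gripper_force: 0.0
time_s: 1.35
ee_pos: [527.2, -216.9, 316.3]
ee_rot: [-179.9, 0.2, 1.6]
force: [0.6, -0.7, 0.6]
gripper_width: 0.5
gripper_force: 0.0
```

```bash
python3 -m crank '[{"grip":0,"x":0.03,"y":-0.029,"z":0,"yaw":0},{"grip":0,"x":0.06,"y":-0.057,"z":0,"yaw":0},{"grip":0,"x":0.09,"y":-0.085,"z":0,"yaw":0},{"grip":0,"x":0.12,"y":-0.114,"z":0,"yaw":0},{"grip":0,"x":0.149,"y":-0.142,"z":0,"yaw":0}]'
python3 - <<'E'
from h import *
import cv2
print(state()["ee_pos"],state()["force"])
a=grab_frame("side");b=grab_frame("top")
a=cv2.resize(a[130:350,220:460],None,fx=2.4,fy=2.4,interpolation=2);b=cv2.resize(b[140:280,220:440],(830,528),interpolation=2)
o=np.zeros((528,400,3),np.uint8)
cv2.imwrite("pics/s1.png",a[:,:,::-1])
E
```

```text
time_s: 1.77
ee_pos: [672.9, -71.3, 315.9]
ee_rot: [-180.0, 0.2, 1.6]
force: [-0.5, 0.1, 0.3]
gripper_width: 0.3
gripper_force: 0.0
[672.87540175 -71.31968456 315.88219473] [-0.50742083  0.13617951  0.31828328]
```

View pics/s1.png

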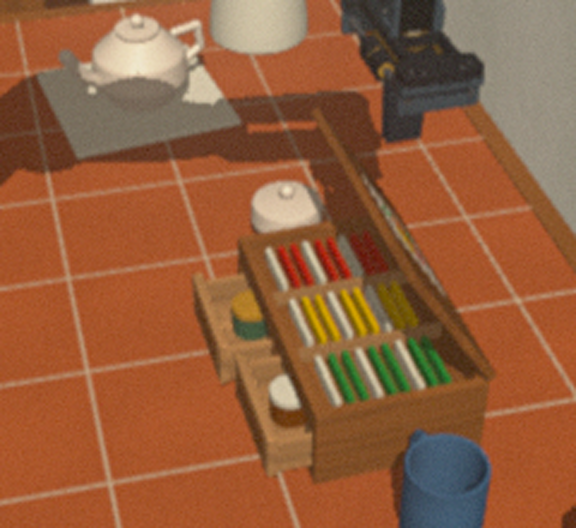

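The fingertips (400,130 in the crop) hang just behind the lid's free edge. I'll descend behind it, then pull along the arc.

```bash
python3 -m crank '[{"grip":0,"x":0,"y":0,"z":0.015,"yaw":0},{"grip":0,"x":0,"y":0,"z":0.03,"yaw":0},{"grip":0,"x":0,"y":0,"z":0.045,"yaw":0},{"grip":0,"x":0,"y":0,"z":0.06,"yaw":0},{"grip":0,"x":0,"y":0,"z":0.06,"yaw":0}]'
python3 -m crank '[{"grip":0,"x":-0.002,"y":0,"z":0,"yaw":0},{"grip":0,"x":-0.005,"y":0,"z":0,"yaw":0},{"grip":0,"x":-0.008,"y":0,"z":0,"yaw":0},{"grip":0,"x":-0.011,"y":0,"z":0,"yaw":0},{"grip":0,"x":-0.014,"y":0,"z":0.001,"yaw":0}]'
```

```text
time_s: 2.28
ee_pos: [669.5, -73.7, 252.9]
ee_rot: [-179.9, 0.6, 1.5]
force: [-0.3, -0.1, -0.2]
gripper_width: 0.7
gripper_force: 0.0
time_s: 2.7
ee_pos: [658.6, -73.8, 258.2]
ee_rot: [180.0, -0.2, 1.4]
force: [3.3, -0.1, 0.9]
gripper_width: 0.3
gripper_force: 1.1
```

Contact came where the model put it, with 3 N. Next is the arc.

```bash
python3 -m crank '[{"grip":0,"x":-0.006,"y":0,"z":0.004,"yaw":0},{"grip":0,"x":-0.012,"y":0,"z":0.008,"yaw":0},{"grip":0,"x":-0.018,"y":0,"z":0.012,"yaw":0},{"grip":0,"x":-0.024,"y":0,"z":0.016,"yaw":0},{"grip":0,"x":-0.029,"y":0,"z":0.021,"yaw":0}]'
python3 -m crank '[{"grip":0,"x":-0.005,"y":0,"z":0.005,"yaw":0},{"grip":0,"x":-0.01,"y":0,"z":0.01,"yaw":0},{"grip":0,"x":-0.014,"y":0,"z":0.014,"yaw":0},{"grip":0,"x":-0.019,"y":0,"z":0.019,"yaw":0},{"grip":0,"x":-0.023,"y":0,"z":0.024,"yaw":0}]'
```

```text
time_s: 3.12
ee_pos: [628.6, -74.6, 235.7]
ee_rot: [180.0, -0.0, 1.4]
force: [0.5, -1.0, 2.3]
gripper_width: 0.3
gripper_force: 1.0
time_s: 3.53
ee_pos: [606.1, -74.9, 211.4]
ee_rot: [180.0, -0.0, 1.4]
force: [1.7, 0.2, 0.4]
gripper_width: 0.6
gripper_force: 0.9
```

```bash
python3 -m crank '[{"grip":0,"x":-0.004,"y":0,"z":0.005,"yaw":0},{"grip":0,"x":-0.007,"y":0,"z":0.011,"yaw":0},{"grip":0,"x":-0.011,"y":0,"z":0.017,"yaw":0},{"grip":0,"x":-0.014,"y":0,"z":0.022,"yaw":0},{"grip":0,"x":-0.017,"y":0,"z":0.028,"yaw":0}]'
python3 -m crank '[{"grip":0,"x":-0.002,"y":0,"z":0.006,"yaw":0},{"grip":0,"x":-0.005,"y":0,"z":0.012,"yaw":0},{"grip":0,"x":-0.007,"y":0,"z":0.018,"yaw":0},{"grip":0,"x":-0.01,"y":0,"z":0.024,"yaw":0},{"grip":0,"x":-0.012,"y":0,"z":0.031,"yaw":0}]'
```

```text
time_s: 3.95
ee_pos: [589.1, -75.3, 183.5]
ee_rot: [-180.0, -0.0, 1.4]
force: [0.6, -0.4, 1.4]
gripper_width: 0.4
gripper_force: 0.8
time_s: 4.37
ee_pos: [577.3, -75.6, 152.5]
ee_rot: [-180.0, -0.0, 1.4]
force: [1.3, -0.3, 2.4]
gripper_width: 0.8
gripper_force: 0.8
```

```bash
python3 -m crank '[{"grip":0,"x":-0.001,"y":0,"z":0.006,"yaw":0},{"grip":0,"x":-0.002,"y":0,"z":0.012,"yaw":0},{"grip":0,"x":-0.003,"y":0,"z":0.018,"yaw":0},{"grip":0,"x":-0.004,"y":0,"z":0.024,"yaw":0},{"grip":0,"x":-0.005,"y":0,"z":0.029,"yaw":0}]'
python3 -m crank '[{"grip":0,"x":0,"y":0,"z":0.001,"yaw":0},{"grip":0,"x":0,"y":0,"z":0.002,"yaw":0},{"grip":0,"x":0,"y":0,"z":0.003,"yaw":0},{"grip":0,"x":0,"y":0,"z":0.004,"yaw":0},{"grip":0,"x":0,"y":0,"z":0.004,"yaw":0}]'
```

```text
time_s: 4.78
ee_pos: [572.3, -75.8, 123.2]
ee_rot: [-180.0, -0.0, 1.4]
force: [0.5, -0.4, 1.0]
gripper_width: 0.6
gripper_force: 0.7
time_s: 5.2
ee_pos: [572.3, -75.7, 119.9]
ee_rot: [-180.0, 0.0, 1.4]
force: [-0.1, -1.3, 0.1]
gripper_width: 0.6
gripper_force: 0.0
```

```bash
python3 -m crank '[{"grip":0,"x":0,"y":0,"z":0.0005,"yaw":0},{"grip":0,"x":0,"y":0,"z":0.001,"yaw":0},{"grip":0,"x":0,"y":0,"z":0.0015,"yaw":0},{"grip":0,"x":0,"y":0,"z":0.0015,"yaw":0},{"grip":0,"x":0,"y":0,"z":0.0015,"yaw":0}]'
python3 -m crank '[{"grip":0,"x":0,"y":0,"z":0.0005,"yaw":0},{"grip":0,"x":0,"y":0,"z":0.001,"yaw":0},{"grip":0,"x":0,"y":0,"z":0.0015,"yaw":0},{"grip":0,"x":0,"y":0,"z":0.0015,"yaw":0},{"grip":0,"x":0,"y":0,"z":0.0015,"yaw":0}]'
```

```text
time_s: 5.62
ee_pos: [572.5, -75.8, 119.3]
ee_rot: [180.0, -0.0, 1.4]
force: [-1.6, 1.6, 5.8]
gripper_width: 0.3
gripper_force: 2.6
time_s: 6.03
ee_pos: [572.5, -75.8, 119.2]
ee_rot: [180.0, -0.1, 1.4]
force: [-3.6, 0.8, 12.4]
gripper_width: 0.3
gripper_force: 6.5
```

The lid hit its hard stop with the tips at 105 mm, so it is shut. Next I'll rise, back off, and go down in front of the left drawer with the tips at about 42 mm.

```bash
python3 -m crank '[{"grip":0,"x":0,"y":0,"z":-0.015,"yaw":0},{"grip":0,"x":0,"y":0,"z":-0.03,"yaw":0},{"grip":0,"x":0,"y":0,"z":-0.045,"yaw":0},{"grip":0,"x":-0.02,"y":-0.01,"z":-0.045,"yaw":0},{"grip":0,"x":-0.04,"y":-0.02,"z":-0.045,"yaw":0}]'
python3 -m crank '[{"grip":0,"x":-0.022,"y":-0.012,"z":0,"yaw":0},{"grip":0,"x":-0.044,"y":-0.024,"z":0,"yaw":0},{"grip":0,"x":-0.066,"y":-0.036,"z":0,"yaw":0},{"grip":0,"x":-0.088,"y":-0.048,"z":0,"yaw":0},{"grip":0,"x":-0.103,"y":-0.059,"z":0,"yaw":0}]'
python3 -m crank '[{"grip":0,"x":0,"y":0,"z":0.025,"yaw":0},{"grip":0,"x":0,"y":0,"z":0.05,"yaw":0},{"grip":0,"x":0,"y":0,"z":0.075,"yaw":0},{"grip":0,"x":0,"y":0,"z":0.1,"yaw":0},{"grip":0,"x":0,"y":0,"z":0.105,"yaw":0}]'
python3 - <<'E'
from h import *
import cv2
print(state()["ee_pos"])
b=grab_frame("top")[150:290,230:440]
cv2.imwrite("pics/t2.png",cv2.resize(b,None,fx=3.8,fy=3.8,interpolation=2)[:,:,::-1])
E
```

```text
time_s: 6.45
ee_pos: [532.9, -57.0, 162.8]
ee_rot: [180.0, -0.2, 1.4]
force: [-0.5, 0.4, -0.1]
gripper_width: -0.0
gripper_force: 0.0
time_s: 6.87
ee_pos: [425.3, 0.2, 161.8]
ee_rot: [-180.0, 0.0, 1.4]
force: [0.1, 0.3, 0.1]
gripper_width: 0.8
gripper_force: 0.0
time_s: 7.28
ee_pos: [425.0, -0.2, 54.1]
ee_rot: [-180.0, 0.4, 1.4]
force: [-1.1, 0.9, 0.1]
gripper_width: 0.5
gripper_force: 0.0
[ 4.24994089e+02 -2.48102901e-01  5.41296791e+01]
```

View pics/t2.png

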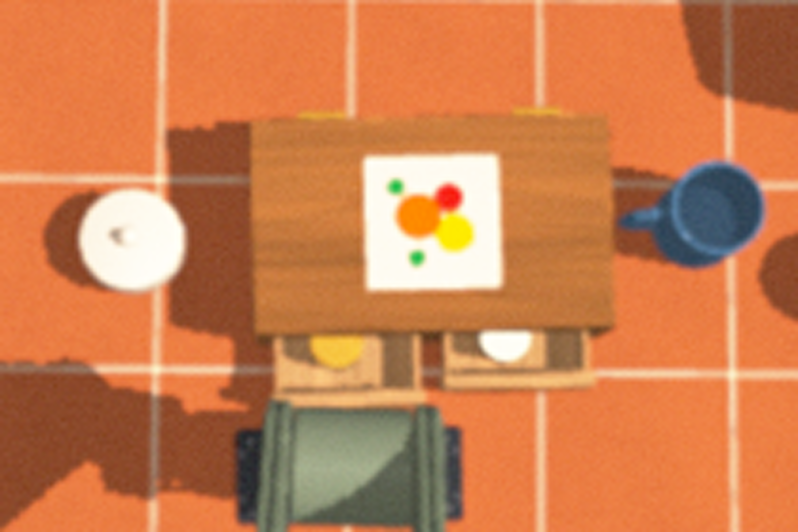

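The lid is flat, and the hand stands square in front of the left drawer, whose front edge is at (350,397) in the crop. Now I'll approach and push slowly.

```bash
python3 -m crank '[{"grip":0,"x":0.01,"y":0,"z":0,"yaw":0},{"grip":0,"x":0.02,"y":0,"z":0,"yaw":0},{"grip":0,"x":0.03,"y":0,"z":0,"yaw":0},{"grip":0,"x":0.036,"y":0,"z":0,"yaw":0},{"grip":0,"x":0.04,"y":0,"z":0,"yaw":0}]'
python3 -m crank '[{"grip":0,"x":0.003,"y":0,"z":0,"yaw":0},{"grip":0,"x":0.006,"y":0,"z":0,"yaw":0},{"grip":0,"x":0.009,"y":0,"z":0,"yaw":0},{"grip":0,"x":0.012,"y":0,"z":0,"yaw":0},{"grip":0,"x":0.015,"y":0,"z":0,"yaw":0}]'
python3 -m crank '[{"grip":0,"x":0.003,"y":0,"z":0,"yaw":0},{"grip":0,"x":0.006,"y":0,"z":0,"yaw":0},{"grip":0,"x":0.009,"y":0,"z":0,"yaw":0},{"grip":0,"x":0.012,"y":0,"z":0,"yaw":0},{"grip":0,"x":0.015,"y":0,"z":0,"yaw":0}]'
python3 -m crank '[{"grip":0,"x":0.003,"y":0,"z":0,"yaw":0},{"grip":0,"x":0.006,"y":0,"z":0,"yaw":0},{"grip":0,"x":0.009,"y":0,"z":0,"yaw":0},{"grip":0,"x":0.012,"y":0,"z":0,"yaw":0},{"grip":0,"x":0.015,"y":0,"z":0,"yaw":0}]'
```

```text
time_s: 7.75
ee_pos: [469.2, 0.6, 57.8]
ee_rot: [180.0, -0.1, 1.4]
force: [-3.2, -0.2, 2.0]
gripper_width: 0.6
gripper_force: 1.2
time_s: 8.17
ee_pos: [482.2, 1.1, 56.9]
ee_rot: [-180.0, 0.0, 1.4]
force: [-2.8, 1.0, 1.2]
gripper_width: 0.3
gripper_force: 1.1
time_s: 8.58
ee_pos: [497.6, 1.5, 56.9]
ee_rot: [-180.0, 0.0, 1.4]
force: [-1.8, 1.6, 1.6]
gripper_width: 0.5
gripper_force: 1.1
time_s: 9.0
ee_pos: [512.6, 1.8, 56.9]
ee_rot: [180.0, 0.0, 1.4]
force: [-2.6, 0.5, -1.0]
gripper_width: 0.2
gripper_force: 1.1
```

```bash
python3 -m crank '[{"grip":0,"x":0.003,"y":0,"z":0,"yaw":0},{"grip":0,"x":0.006,"y":0,"z":0,"yaw":0},{"grip":0,"x":0.008,"y":0,"z":0,"yaw":0},{"grip":0,"x":0.01,"y":0,"z":0,"yaw":0},{"grip":0,"x":0.011,"y":0,"z":0,"yaw":0}]'
python3 -m crank '[{"grip":0,"x":0.001,"y":0,"z":0,"yaw":0},{"grip":0,"x":0.002,"y":0,"z":0,"yaw":0},{"grip":0,"x":0.003,"y":0,"z":0,"yaw":0},{"grip":0,"x":0.004,"y":0,"z":0,"yaw":0},{"grip":0,"x":0.004,"y":0,"z":0,"yaw":0}]'
```

```text
time_s: 9.42
ee_pos: [523.7, 2.0, 56.9]
ee_rot: [180.0, -0.0, 1.4]
force: [-2.2, 1.3, 0.0]
gripper_width: 0.3
gripper_force: 1.0
time_s: 9.83
ee_pos: [526.2, 2.1, 56.9]
ee_rot: [180.0, 0.2, 1.4]
force: [-5.3, 1.8, 2.0]
gripper_width: 0.3
gripper_force: 2.6
```

```bash
python3 -m crank '[{"grip":0,"x":0.0005,"y":0,"z":0,"yaw":0},{"grip":0,"x":0.001,"y":0,"z":0,"yaw":0},{"grip":0,"x":0.0015,"y":0,"z":0,"yaw":0},{"grip":0,"x":0.002,"y":0,"z":0,"yaw":0},{"grip":0,"x":0.002,"y":0,"z":0,"yaw":0}]'
```

```text
time_s: 10.25
ee_pos: [526.1, 2.0, 56.9]
ee_rot: [180.0, 0.4, 1.4]
force: [-10.7, 0.8, 6.7]
gripper_width: 0.6
gripper_force: 5.2
```

The left drawer is on its stop, at 526 against 527 predicted. Next I'll back off and shift to the right drawer.

```bash
python3 -m crank '[{"grip":0,"x":-0.005,"y":0,"z":0,"yaw":0},{"grip":0,"x":-0.02,"y":0,"z":0,"yaw":0},{"grip":0,"x":-0.04,"y":0,"z":0,"yaw":0},{"grip":0,"x":-0.06,"y":0,"z":0,"yaw":0},{"grip":0,"x":-0.075,"y":0,"z":0,"yaw":0}]'
python3 -m crank '[{"grip":0,"x":0,"y":0.03,"z":0,"yaw":0},{"grip":0,"x":0,"y":0.06,"z":0,"yaw":0},{"grip":0,"x":0,"y":0.09,"z":0,"yaw":0},{"grip":0,"x":0,"y":0.12,"z":0,"yaw":0},{"grip":0,"x":0,"y":0.15,"z":0,"yaw":0}]'
python3 -m crank '[{"grip":0,"x":0.006,"y":0,"z":0,"yaw":0},{"grip":0,"x":0.012,"y":0,"z":0,"yaw":0},{"grip":0,"x":0.018,"y":0,"z":0,"yaw":0},{"grip":0,"x":0.023,"y":0,"z":0,"yaw":0},{"grip":0,"x":0.026,"y":0,"z":0,"yaw":0}]'
python3 -m crank '[{"grip":0,"x":0.003,"y":0,"z":0,"yaw":0},{"grip":0,"x":0.006,"y":0,"z":0,"yaw":0},{"grip":0,"x":0.009,"y":0,"z":0,"yaw":0},{"grip":0,"x":0.012,"y":0,"z":0,"yaw":0},{"grip":0,"x":0.015,"y":0,"z":0,"yaw":0}]'
python3 -m crank '[{"grip":0,"x":0.003,"y":0,"z":0,"yaw":0},{"grip":0,"x":0.006,"y":0,"z":0,"yaw":0},{"grip":0,"x":0.009,"y":0,"z":0,"yaw":0},{"grip":0,"x":0.012,"y":0,"z":0,"yaw":0},{"grip":0,"x":0.015,"y":0,"z":0,"yaw":0}]'
```

```text
time_s: 10.67
ee_pos: [454.1, 0.0, 57.2]
ee_rot: [180.0, -0.1, 1.4]
force: [0.3, -0.1, 0.2]
gripper_width: 0.6
gripper_force: 0.0
time_s: 11.08
ee_pos: [459.5, -151.8, 57.6]
ee_rot: [179.9, -0.2, 1.4]
force: [1.0, -0.4, 0.0]
gripper_width: 0.7
gripper_force: 0.0
time_s: 11.5
ee_pos: [485.3, -148.0, 57.0]
ee_rot: [180.0, -0.1, 1.5]
force: [-0.0, 0.3, 0.0]
gripper_width: 0.1
gripper_force: 1.0
time_s: 11.92
ee_pos: [498.8, -148.1, 56.7]
ee_rot: [-180.0, 0.1, 1.4]
force: [-2.1, 1.1, 0.5]
gripper_width: 0.3
gripper_force: 1.1
time_s: 12.33
ee_pos: [514.3, -148.3, 56.8]
ee_rot: [180.0, 0.0, 1.4]
force: [-2.7, 0.4, -1.3]
gripper_width: 0.3
gripper_force: 1.1
```

```bash
python3 -m crank '[{"grip":0,"x":0.003,"y":0,"z":0,"yaw":0},{"grip":0,"x":0.006,"y":0,"z":0,"yaw":0},{"grip":0,"x":0.009,"y":0,"z":0,"yaw":0},{"grip":0,"x":0.011,"y":0,"z":0,"yaw":0},{"grip":0,"x":0.012,"y":0,"z":0,"yaw":0}]'
python3 -m crank '[{"grip":0,"x":0.001,"y":0,"z":0,"yaw":0},{"grip":0,"x":0.002,"y":0,"z":0,"yaw":0},{"grip":0,"x":0.003,"y":0,"z":0,"yaw":0},{"grip":0,"x":0.004,"y":0,"z":0,"yaw":0},{"grip":0,"x":0.005,"y":0,"z":0,"yaw":0}]'
```

```text
time_s: 12.75
ee_pos: [526.6, -148.1, 57.0]
ee_rot: [180.0, -0.0, 1.4]
force: [-2.1, 1.0, 0.3]
gripper_width: 0.8
gripper_force: 1.0
time_s: 13.17
ee_pos: [530.9, -147.9, 57.0]
ee_rot: [180.0, 0.0, 1.4]
force: [-5.2, -1.2, 1.5]
gripper_width: 0.5
gripper_force: 2.8
```

```bash
python3 -m crank '[{"grip":0,"x":0.0005,"y":0,"z":0,"yaw":0},{"grip":0,"x":0.001,"y":0,"z":0,"yaw":0},{"grip":0,"x":0.0015,"y":0,"z":0,"yaw":0},{"grip":0,"x":0.002,"y":0,"z":0,"yaw":0},{"grip":0,"x":0.002,"y":0,"z":0,"yaw":0}]'
python3 -m crank '[{"grip":0,"x":-0.005,"y":0,"z":0,"yaw":0},{"grip":0,"x":-0.025,"y":0,"z":0,"yaw":0},{"grip":0,"x":-0.055,"y":0,"z":0,"yaw":0},{"grip":0,"x":-0.085,"y":0,"z":0,"yaw":0},{"grip":0,"x":-0.12,"y":0,"z":0,"yaw":0}]'
python3 -m crank '[{"grip":0,"x":-0.01,"y":0,"z":-0.035,"yaw":0},{"grip":0,"x":-0.02,"y":0,"z":-0.07,"yaw":0},{"grip":0,"x":-0.03,"y":0,"z":-0.1,"yaw":0},{"grip":0,"x":-0.04,"y":0,"z":-0.12,"yaw":0},{"grip":0,"x":-0.04,"y":0,"z":-0.12,"yaw":0}]'
python3 - <<'E'
from h import *
import cv2
a=grab_frame("side")[150:370,250:460];b=grab_frame("top")[165:275,245:435]
a=cv2.resize(a,(380,400),interpolation=2);b=cv2.resize(b,(410,237),interpolation=2)
o=np.zeros((400,790,3),np.uint8);o[:,:380]=a;o[:237,380:]=b
cv2.imwrite("pics/end.png",o[:,:,::-1])
E
```

```text
time_s: 13.58
ee_pos: [530.7, -147.9, 57.0]
ee_rot: [-180.0, 0.3, 1.5]
force: [-9.1, -0.6, 3.7]
gripper_width: 0.7
gripper_force: 4.5
time_s: 14.0
ee_pos: [414.5, -151.4, 57.5]
ee_rot: [179.9, -0.3, 1.4]
force: [-0.7, -0.9, 1.0]
gripper_width: 0.3
gripper_force: 0.0
time_s: 14.42
ee_pos: [375.3, -153.1, 181.6]
ee_rot: [179.7, -0.6, 1.4]
force: [0.2, 0.3, 0.2]
gripper_width: 0.2
gripper_force: 0.0
```

View pics/end.png

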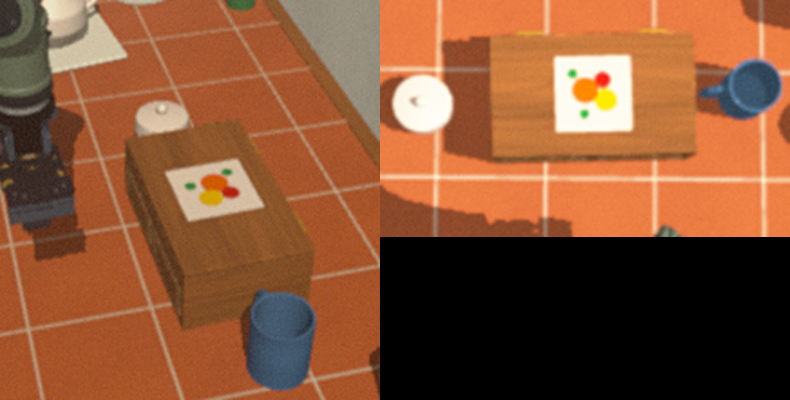

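Both views show the lid flat and both drawers flush, the mug and sugar bowl where they were, and the hand clear.

```bash
python3 -c "
from workcell import *
print(job_done())"
```

```text
the job is handed in; nothing more can be done
None
```

The lid is shut and both drawers are pushed home onto their stops, with the hand clear; the job is handed in, but no verdict came back, and the tin and jar are out of sight in the closed drawers, so I couldn't check that they stayed standing.

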